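Build up a twin luggage wheel on its assembly stand

ROBOT

A 6-joint arm with a two-finger parallel gripper is mounted at the origin on a cart in front of the work surface, level with it; the furniture and walls round the work are solid. World frame = base frame: x ahead of the robot, y to its left, z up, the work surface at z = 0. Lengths are in m, angles in rad, forces in N, time in s.
With the tool pointing down it reaches from about 0.375 to 0.975 m from the base axis. Payload 3.8 kg.
Tool frame: the origin (TCP) lies on the centre line of the jaws, within the pads' length; the fingertips stand 17 mm ahead of it and the grasp point (between the pads) lies 2 mm behind it (bot.tip_extent is the distance from the TCP to the fingertips, in m); z points along the fingers, y is the line along which they close (so a half turn about z gives the same grasp; the last joint's range is limited). The gripper opens to 85 mm and grips with 20 to 120 N. Pads are 22 mm wide; open, the fingers measure 114 mm over their backs; the gripper's body (76 mm by 85 mm) begins 54 mm behind the grasp point. The pads swing forward as they close: fully open they stand 13 mm farther back than shut.
Start: joints at [-1.328, 0.264, 1.604, -0, 1.274, -0.037], TCP at [0.186, -0.649, 0.248] pointing down, gripper open.
Joint ranges: [-2.63, 2.63], [-0.94, 2.18], [0.31, 2.57], [-1.31, 4.45], [0, 2.66], [-2.55, 2.55]. Speed limits (rad/s): [2.57, 2.57, 3.14, 3.14, 3.14, 3.14].

INTERFACE

Orientations are given as a rotation vector (axis times angle).
In Python, from workcell import readout, read_camera, finish_job, bot gives the robot as it stands.
- The arm moves only by the tool jog_arm, never from a script. Its argument "deltas" is one flat list of numbers, 7 for each row, row after row: the shift along the tool's x, y, z in m, then the turn, a rotation vector about the tool's x, y, z in degrees, then the gripper command: -1 is shut, 1 is fully open, values between are in proportion. A call has 1 to 8 rows; each row is the pose to reach, as a shift and turn from the pose commanded when the call began, along the tool's axes at that moment; what a row does not reach only later rows make up. A row lasts 1/10 s, in which the tool goes at most 50 mm and 8.59 degrees, less where a joint would pass 70% of its speed; a pose out of reach is approached as far as the arm can. A call with a gripper value outside its range is refused whole. The fingers move at their own pace and stop on an object; "squeeze" is the grip in N (left out, the last holds). Time passes only in rows, so rows that repeat a pose let the fingers close. It gives the time, the measured TCP pose, the force, the opening and the grip force at its end, in the units of the state.
- readout.read_state(): the state, without advancing time (a new reading comes with each control period).
- read_camera(name): name is "scene" or "side" or "wrist"; returns a dict with "color" (400x640x3 uint8, blue, green, red), "fx", "fy", "cx", "cy" (pixels), "origin" and "attitude" of the camera in the world. Camera axes: x right, y down, z forward; pixel columns grow to the right and rows downward; lengths in m; the calibration is good to about 2 mm. A picture is of the moment at which its call begins. There is no depth.
- finish_job(): hands the job in; it is judged then, once.
The state is a dict: "time": time; "q": joint angles; "joint_vel": joint speeds; "joint_torque": joint torques, N m; "tool_pos": TCP position; "tcp_rot": TCP orientation; "wrist_force": force on the tool from outside, world axes, zero at the start; "torque": the same for the moment, N m; "width": opening from 0.0 (shut) to 1.0 (fully open); "grip_force": force on a finger pad.
Only numpy, scipy, OpenCV 4.12 (cv2) and the standard library are available. Lean on these libraries where they do the work, as an engineer would, in place of code of your own. Each camera call takes 0.05 s, during which the arm holds its last target. There are 200 camera calls.

TASK

Build up the twin wheel on the post of the blue stand: from the bottom, first the white-hubbed wheel, then the brass spacer, then the orange-hubbed wheel, and the red collar on top, each threaded over the post and lying flat on the one below. Leave the green stand empty, and leave the filler tub and the tape measure where they are.

Things in the scene. Friction and masses are not known exactly. Their poses are not given: they have to be found in the camera images.
- white_wheel_centre (a point): Black rubber-tyred luggage wheel with a white hub, 60 mm diameter, 16 mm thick, lying flat, with a 24 mm bore right through; about 80 g (it varies). The point is its centre, half-way up (8 mm over its underside); z is the wheel's axis. The same either way up.
- orange_wheel_centre (a point): Black rubber-tyred luggage wheel with an orange hub, 60 mm diameter, 16 mm thick, lying flat, with a 24 mm bore right through; about 80 g (it varies). The point is its centre, half-way up (8 mm over its underside); z is the wheel's axis. The same either way up.
- spacer_centre (a point): Flat brass spacer ring, 50 mm outside diameter, 12 mm thick, lying flat, with a 24 mm bore right through; about 50 g (it varies). The point is its centre, half-way up (6 mm over its underside); z is its axis. The same either way up.
- collar_centre (a point): Red plastic end collar, 50 mm outside diameter, 14 mm thick, lying flat, with a 24 mm bore right through; about 50 g (it varies). The point is its centre, half-way up (7 mm over its underside); z is its axis. The same either way up.
- blue_stand_seat (a point): Assembly stand fixed to the bench: round blue base 86 mm in diameter and 10 mm thick, with an upright steel post in its middle, 14 mm in diameter and 50 mm tall over the base, the last 6 mm tapering to 7 mm. The point is on the post's axis at the top face of the base, where the first part rests; z is up. This is the one to build on.
- green_stand_seat (a point): Assembly stand fixed to the bench: round green base 86 mm in diameter and 10 mm thick, with an upright steel post in its middle, 14 mm in diameter and 50 mm tall over the base, the last 6 mm tapering to 7 mm. The point is on the post's axis at the top face of the base, where the first part rests; z is up. Otherwise the same as the blue one; it stays empty.
- putty_tub_centre (a point): Pale yellow tub of filler with a lid, 81 mm diameter, 57 mm tall: a bystander, to be left alone. The point is its centre, half-way up.
- tape_measure_centre (a point): Yellow pocket tape measure standing on edge, 34 x 79 x 58 mm (width, length, height): a bystander, to be left alone. The point is its centre, half-way up.
There are look-alikes about, which are no part of the job. Of the things shaped like the part that bears spacer_centre, the brass one is meant.

How it is judged:
By the outcome, as a careful person would: the job done as asked, in the order asked, and still so for the second after the job is handed in, with the robot touching nothing.
It also fails if it takes over 112 s, if anything falls off the work surface, if the arm or the gripper's body presses on something with over 40 N, if the wrist force passes 120 N, or if a joint passes its speed limit or range.

## Working session

There is one attempt and no reset: what is moved stays moved. The work goes in short steps, Python scripts to look and compute and a tool call to move; the robot and the scene stay as the last step left them, time stands still between calls to the robot, and variables do not carry over. Pictures are saved under pics/ and viewed, at most 14 in all, crops included, and the job is handed in when it is done.

Besides the shell and the picture viewer there is one more tool, called after "Emit:" in YAML: its name, and indented under it one key for each argument. jog_arm: Moves the arm, as the interface text tells. Its arguments: {"type":"object","properties":{"deltas":{"type":"array"},"squeeze":{"type":"number"}},"required":["deltas"]}

```bash
ls; mkdir -p pics; cat > h.py <<'E'
import numpy as np, cv2
from scipy.spatial.transform import Rotation as R
from workcell import readout, read_camera, finish_job, bot
def A(c):
    a=np.array(c["attitude"],float)
    return a if a.shape==(3,3) else (R.from_rotvec(a).as_matrix() if a.size==3 else R.from_quat(a).as_matrix())
def ray(c,u,v,z):
    d=A(c)@np.array([(u-c["cx"])/c["fx"],(v-c["cy"])/c["fy"],1]); o=np.array(c["origin"])
    return o+d*(z-o[2])/d[2]
def proj(c,p):
    q=A(c).T@(np.array(p)-np.array(c["origin"])); return c["fx"]*q[0]/q[2]+c["cx"],c["fy"]*q[1]/q[2]+c["cy"]
E
python3 - <<'E'
from h import *
for n in("scene","side","wrist"):
    c=read_camera(n); cv2.imwrite(f"pics/{n}0.png",c["color"]); print(n,c["fx"],c["cx"],c["cy"],c["origin"],c["attitude"])
print(readout.read_state())
E
```

```text
pics
scene 510.7312536543164 320.6213243713597 204.89258870662022 [0.01637463 0.57488444 1.22512251] [-1.24382139  2.57113481 -0.65499767]
side 381.18528374211786 324.09771395723686 201.0966312961779 [ 0.05713946 -0.45026413  0.5855686 ] [-2.09581119  0.69944298 -0.33215343]
wrist 339.54233698050746 316.05005595790954 199.00709834475015 [ 0.25587273 -0.62922349  0.37263681] [ 2.31675371 -1.7453894  -0.25631369]
{'time': 0.15, 'q': array([-1.32787632e+00,  2.64595473e-01,  1.60507107e+00,  2.92130459e-05,
        1.27370381e+00, -3.69287446e-02]), 'joint_vel': array([ 6.65900002e-04, -2.34139632e-03, -4.28461142e-03, -1.57977820e-03,
       -1.02684124e-03, -8.16811327e-05]), 'joint_torque': array([ 2.86875718e-05, -5.15905917e+01, -3.67959309e+01, -6.00581575e-05,
        8.07629986e-03,  3.45133151e-05]), 'tool_pos': array([ 0.18629992, -0.64821739,  0.24723183]), 'tcp_rot': array([-3.10913647e+00, -4.37892012e-01,  2.43327598e-04]), 'wrist_force': array([ 0.86409984, -0.04441007,  0.21384432]), 'torque': array([ 0.06680059, -0.01500256, -0.00088214]), 'grip_force': 0.0, 'width': 0.996505618782499}
```

View pics/scene0.png

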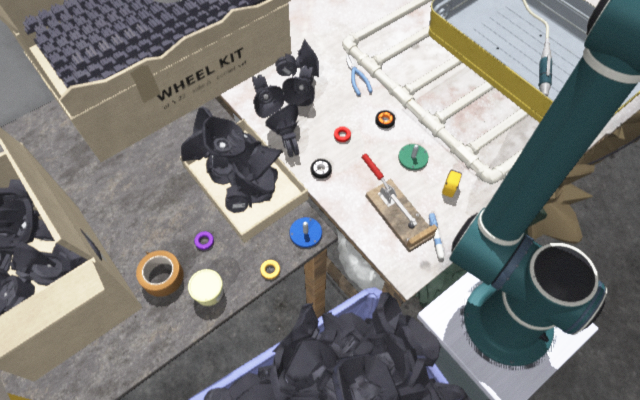

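View pics/side0.png

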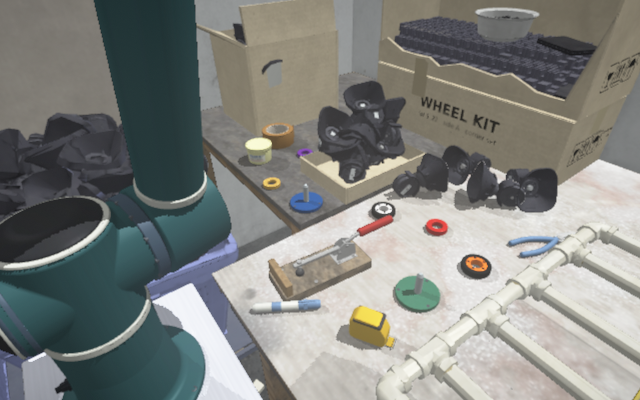

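The scene view shows the white wheel (321,168), orange wheel (385,119), red collar (342,134), brass spacer (270,269), blue stand (306,232), green stand (413,157), and the purple look-alike (204,240). In the side view they are at white (383,211), orange (475,266), red (436,228), brass (272,183) and blue (306,203). I'll measure from both.

```bash
cat >> h.py <<'E'
def blob(img,seed,kind,r=28):
    hsv=cv2.cvtColor(img,cv2.COLOR_BGR2HSV).astype(int); H,S,V=hsv[...,0],hsv[...,1],hsv[...,2]
    m={"red":((H<6)|(H>172))&(S>140)&(V>90),"orange":(H>5)&(H<18)&(S>150)&(V>110),"brass":(H>17)&(H<32)&(S>110)&(V>90),
       "blue":(H>98)&(H<118)&(S>130)&(V>60),"dark":(V<75),"white":(S<50)&(V>150),"green":(H>65)&(H<90)&(S>100)}[kind].astype(np.uint8)
    w=np.zeros_like(m); cv2.circle(w,(int(seed[0]),int(seed[1])),r,1,-1); m=m*w
    cs,_=cv2.findContours(m,cv2.RETR_EXTERNAL,cv2.CHAIN_APPROX_NONE)
    c=max(cs,key=cv2.contourArea); return cv2.fitEllipse(cv2.convexHull(c)), cv2.contourArea(c)
E
python3 - <<'E'
from h import *
T={"red":("red",(342,134),(436,228),.010),"orange":("orange",(385,119),(475,266),.016),"whitetyre":("dark",(321,168),(383,211),.010),"brass":("brass",(270,269),(272,183),.008),"blue":("blue",(306,234),(306,203),.010),"green":("green",(413,157),(417,293),.01)}
for n,(k,a,b,z) in T.items():
    for cam,s in(("scene",a),("side",b)):
        c=dict(read_camera(cam)) if 0 else None
        import functools
        c=CC.setdefault(cam,read_camera(cam)) if 'CC' in globals() and cam in CC else globals().setdefault('CC',{}).setdefault(cam,read_camera(cam))
        e,ar=blob(c["color"],s,k,24 if k not in("blue","green") else 30)
        p=ray(c,*e[0],z); print(n,cam,np.round(e[0],1),np.round(e[1],1),ar,np.round(p,4), round(float(np.hypot(*p[:2])),3))
E
```

```text
red scene [341.9 134.2] [14.7 16.1] 170.5 [ 0.676  -0.0336  0.01  ] 0.677
red side [436.8 225.6] [12.6 21.8] 190.5 [ 0.6765 -0.0362  0.01  ] 0.677
orange scene [385.  117.5] [12.4 14.9] 130.5 [ 0.6404 -0.1698  0.016 ] 0.663
orange side [476.3 263.5] [13.5 21.9] 209.5 [ 0.6373 -0.172   0.016 ] 0.66
whitetyre scene [320.8 168.8] [18.7 19.9] 64.5 [0.6204 0.0895 0.01  ] 0.627
whitetyre side [378.5 210.5] [13.7 15. ] 39.5 [0.6087 0.0918 0.01  ] 0.616
brass scene [269.6 268. ] [11.  12.2] 29.5 [0.4685 0.376  0.008 ] 0.601
brass side [271.4 182.9] [11.2 17.2] 135.5 [0.4622 0.3732 0.008 ] 0.594
blue scene [305.4 232. ] [29.9 31.9] 713.5 [0.4913 0.2435 0.01  ] 0.548
blue side [305.9 201.1] [18.1 31.7] 314.0 [0.488  0.2376 0.01  ] 0.543
green scene [413.1 156.7] [23.6 28.3] 383.0 [ 0.4891 -0.1426  0.01  ] 0.509Traceback (most recent call last):
  File "<stdin>", line 8, in <module>
  File "h.py", line 18, in blob
    c=max(cs,key=cv2.contourArea); return cv2.fitEllipse(cv2.convexHull(c)), cv2.contourArea(c)
ValueError: max() iterable argument is empty
```

View pics/wrist0.png

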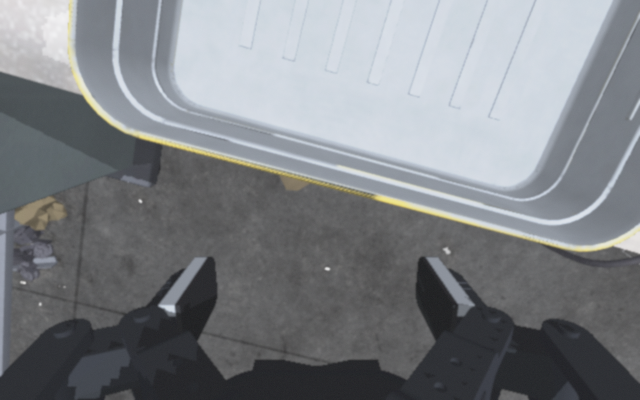

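The wrist view shows the tray, with the two fingers entering from the bottom and closing along the image x axis. Next I'll get the tool and camera geometry and the deltas for a hover.

```bash
cat >> h.py <<'E'
def go(x,y,z,yaw=None,s=None):
    """tool-frame delta to world target; yaw = world angle (deg) of closing axis (tool y), mod 180"""
    s=s or readout.read_state(); M=R.from_rotvec(s["tcp_rot"]); 
    d=M.inv().apply(np.array([x,y,z])-s["tool_pos"])
    ty=M.as_matrix()[:,1]; cur=np.degrees(np.arctan2(ty[1],ty[0])); turn=0
    if yaw is not None: turn=-((yaw-cur+90)%180-90)
    print("delta mm",np.round(d*1000,1),"turn z deg",round(turn,1),"cur yaw",round(cur,1),"rows>=",round(max(np.linalg.norm(d)/.05,abs(turn)/8.59),1),"tilt",np.round(M.as_matrix()[:,2],3))
E
python3 - <<'E'
from h import *
s=readout.read_state(); M=R.from_rotvec(s["tcp_rot"]).as_matrix(); c=read_camera("wrist")
print("cam in tool",M.T@(np.array(c["origin"])-s["tool_pos"])); print("cam axes in tool\n",np.round(M.T@A(c),3)); print(np.round(M,3))
print([a for a in dir(bot) if a[0]!="_"], getattr(bot,"tip_extent",None))
go(.55,.12,.25,90,s)
go(.55,.12,.25,0,s)
E
```

```text
cam in tool [ 0.07215919  0.00079665 -0.12560028]
cam axes in tool
 [[-0.001 -0.958 -0.285]
 [ 1.    -0.001  0.   ]
 [-0.    -0.285  0.958]]
[[ 0.961  0.276  0.   ]
 [ 0.276 -0.961 -0.   ]
 [ 0.     0.    -1.   ]]
['MotionError', 'tip_extent'] 0.017
delta mm [ 561.7 -638.5   -1.7] turn z deg 16.0 cur yaw -74.0 rows>= 17.0 tilt [ 0. -0. -1.]
delta mm [ 561.7 -638.5   -1.7] turn z deg -74.0 cur yaw -74.0 rows>= 17.0 tilt [ 0. -0. -1.]
```

Emit:
jog_arm:
  deltas: [0.55,-0.62,0,0,0,-44,1,0.55,-0.62,0,0,0,-44,1,0.55,-0.62,0,0,0,-44,1,0.55,-0.62,0,0,0,-44,1,0.55,-0.62,0,0,0,-44,1,0.55,-0.62,0,0,0,-44,1,0.55,-0.62,0,0,0,-44,1,0.55,-0.62,0,0,0,-44,1]

```text
time: 1.6
tool_pos: [0.3594, -0.2861, 0.2487]
tcp_rot: [2.72, 1.57, 0.001]
wrist_force: [0.5, -0.5, -0.7]
width: 0.995
grip_force: 0.0
```

```bash
python3 -c "
from h import *
go(.56,.10,.25,-30)"
```

```text
delta mm [434.7 -19.3  -1.4] turn z deg -0.0 cur yaw -30.0 rows>= 8.7 tilt [ 0.001 -0.001 -1.   ]
```

Emit:
jog_arm:
  deltas: [0.39,-0.02,0,0,0,0,1,0.39,-0.02,0,0,0,0,1,0.39,-0.02,0,0,0,0,1,0.39,-0.02,0,0,0,0,1,0.39,-0.02,0,0,0,0,1,0.39,-0.02,0,0,0,0,1,0.39,-0.02,0,0,0,0,1,0.39,-0.02,0,0,0,0,1]

```text
time: 2.4
tool_pos: [0.5373, 0.0627, 0.2487]
tcp_rot: [2.719, 1.573, 0.002]
wrist_force: [0.5, 0.1, 0.5]
width: 1.002
grip_force: 0.0
```

```bash
python3 -c "
from h import *
print(readout.read_state()['tool_pos'])
c=read_camera('wrist'); cv2.imwrite('pics/w1.png',c['color'])
for n,p in dict(w=(.617,.09,.016),blue=(.49,.241,.01),post=(.49,.241,.06)).items(): print(n,np.round(proj(c,p)))"
```

```text
[0.53727971 0.0627086  0.24868747]
w [370. 107.]
blue [183.  35.]
post [160.  24.]
```

View pics/w1.png

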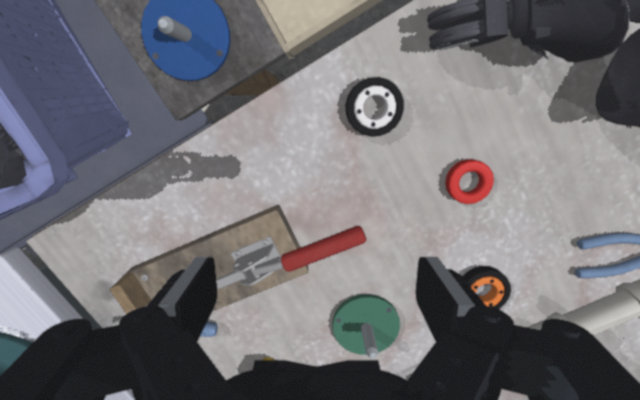

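The wrist view shows the white wheel (375,106), red collar (470,181), orange wheel (487,290), blue base (185,37) with the post tip (167,25), and the screwdriver and plane board well clear of the white wheel. The wheel has free space all round.

```bash
python3 - <<'E'
from h import *
c=read_camera('wrist'); im=c['color']
for n,k,s,z,r in(("white","white",(375,106),.016,22),("red","red",(470,181),.012,34),("orange","orange",(487,290),.016,26),("blue","blue",(185,37),.01,52)):
    e,a=blob(im,s,k,r); p=ray(c,*e[0],z); print(n,np.round(e[0],1),np.round(e[1],1),np.round(p,4))
print("post tip",ray(c,167,25,.06))
go(.615,.093,.06,-30)
E
```

```text
white [375.1 110.2] [35.6 40.1] [0.6228 0.0898 0.016 ]
red [468.5 186.7] [42.4 46.3] [ 0.6754 -0.0347  0.012 ]
orange [489.3 293.7] [24.5 32.5] [ 0.6446 -0.1683  0.016 ]
blue [186.6  39.6] [83.9 95.9] [0.4933 0.2414 0.01  ]
post tip [0.49680562 0.24323645 0.06      ]
delta mm [ 62.6  52.5 188.7] turn z deg 0.3 cur yaw -29.7 rows>= 4.1 tilt [ 0.002  0.002 -1.   ]
```

Emit:
jog_arm:
  deltas: [0.064,0.0605,0.16,0,0,0,1,0.064,0.0605,0.16,0,0,0,1,0.064,0.0605,0.16,0,0,0,1,0.064,0.0605,0.16,0,0,0,1,0.064,0.0605,0.16,0,0,0,1,0.064,0.0605,0.215,0,0,0,1,0.064,0.0605,0.225,0,0,0,1,0.064,0.0605,0.225,0,0,0,1]

```text
time: 3.3
tool_pos: [0.6177, 0.0843, 0.0213]
tcp_rot: [-2.719, -1.57, 0.009]
wrist_force: [-0.3, 0.4, 0.5]
width: 0.998
grip_force: 0.0
```

```bash
python3 -c "
from h import *
c=read_camera('wrist'); cv2.imwrite('pics/w2.png',c['color'])
s=readout.read_state();print(s['tool_pos'],s['wrist_force'],proj(c,(.6225,.09,.016)))
go(.6225,.09,.014)"
```

```text
[0.61965423 0.08460575 0.0234167 ] [-0.67212932  0.07797944  0.53951237] (np.float64(318.8462641538859), np.float64(256.5279703725722))
delta mm [ 6.1 -0.2  9.4] turn z deg 0 cur yaw -30.0 rows>= 0.2 tilt [-0.002 -0.    -1.   ]
```

View pics/w2.png

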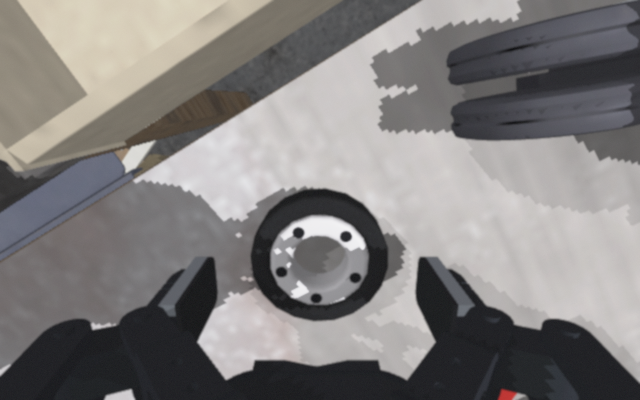

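The wheel is centred at (319,256) between the fingers, as predicted, and sits about 6 mm ahead in tool x. I'll nudge forward, lower and close.

Emit:
jog_arm:
  deltas: [0.006,0,0.009,0,0,0,1,0.006,0,0.009,0,0,0,1,0.006,0,0.009,0,0,0,-1,0.006,0,0.009,0,0,0,-1,0.006,0,0.009,0,0,0,-1,0.006,0,0.009,0,0,0,-1,0.006,0,0.009,0,0,0,-1,0.006,0,0.009,0,0,0,-1]
  squeeze: 40

```text
time: 4.15
tool_pos: [0.6246, 0.0906, 0.016]
tcp_rot: [2.72, 1.571, 0.003]
wrist_force: [-1.4, -0.4, 6.1]
width: 0.651
grip_force: 41.8
```

```bash
python3 -c "
from h import *
go(.492,.2425,.12,-30)"
```

```text
delta mm [  65.5 -190.6 -104.2] turn z deg 0.0 cur yaw -30.0 rows>= 4.5 tilt [ 0.002  0.    -1.   ]
```

Emit:
jog_arm:
  deltas: [0,0,-0.05,0,0,0,-1,0,0,-0.1,0,0,0,-1,0,0,-0.135,0,0,0,-1,-0.005,-0.19,-0.135,0,0,0,-1,-0.005,-0.19,-0.135,0,0,0,-1,-0.005,-0.19,-0.135,0,0,0,-1,-0.005,-0.19,-0.135,0,0,0,-1,-0.005,-0.19,-0.135,0,0,0,-1]

```text
time: 4.95
tool_pos: [0.4518, 0.1822, 0.1487]
tcp_rot: [-2.716, -1.575, 0.005]
wrist_force: [0.4, -1.4, -1.1]
width: 0.653
grip_force: 43.0
```

```bash
python3 - <<'E'
from h import *
read_camera('side'); read_camera('side'); c=read_camera('wrist'); cv2.imwrite('pics/w3.png',c['color'])
s=readout.read_state(); print(s['tool_pos'],s['width'],s['grip_force'])
for p in((.492,.2425,.01),(.492,.2425,.06)): print(proj(c,p))
e,a=blob(c['color'],proj(c,(.492,.2425,.01)),"blue",110); print(e,ray(c,*e[0],.01))
E
```

```text
[0.45728279 0.1811666  0.1499838 ] 0.652648060597022 42.98987679183483
(np.float64(316.2336116506958), np.float64(99.35042409303998))
(np.float64(316.4384025751658), np.float64(99.64750309570114))
((316.8424987792969, 98.51239776611328), (112.25032043457031, 116.31227111816406), 178.71548461914062) [0.492696   0.24279517 0.01      ]
```

View pics/w3.png

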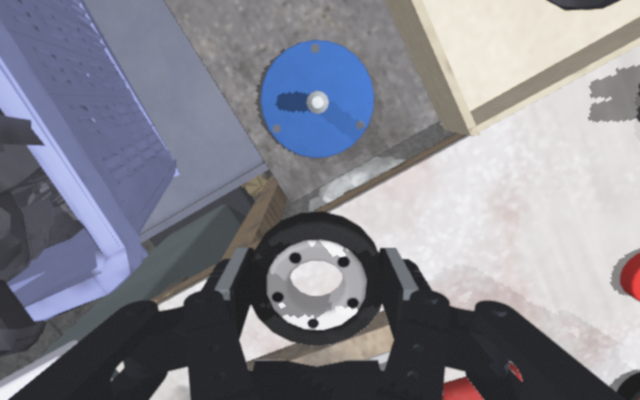

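The post tip is at (317,101), concentric with the base, and the wheel is held level and centred at (317,278). I'll compute the delta and lower it.

```bash
python3 -c "
from h import *
go(.4927,.2428,.028)"
```

```text
delta mm [ 70.9  -0.2 122.1] turn z deg 0 cur yaw -29.9 rows>= 2.8 tilt [ 0.002  0.    -1.   ]
```

Emit:
jog_arm:
  deltas: [0.04,0,0,0,0,0,-1,0.0705,0,0,0,0,0,-1,0.0705,0,0.03,0,0,0,-1,0.0705,0,0.05,0,0,0,-1,0.0705,0,0.05,0,0,0,-1,0.0705,0,0.08,0,0,0,-1,0.0705,0,0.11,0,0,0,-1,0.0705,0,0.119,0,0,0,-1]

```text
time: 5.9
tool_pos: [0.4928, 0.2419, 0.0293]
tcp_rot: [-2.721, -1.569, -0.0]
wrist_force: [0.9, 0.6, -0.5]
width: 0.65
grip_force: 43.0
```

```bash
python3 -c "
from h import *
read_camera('side')
s=readout.read_state();print(s['wrist_force'])
go(.4927,.2428,.027)"
```

```text
[ 1.69494253  2.73448676 -1.95326496]
delta mm [ 0.8 -0.5  2. ] turn z deg 0 cur yaw -30.0 rows>= 0.0 tilt [-0.  0. -1.]
```

Emit:
jog_arm:
  deltas: [0,0,0.002,0,0,0,-1,0,0,0.002,0,0,0,1,0,0,0.002,0,0,0,1,0,0,0.002,0,0,0,1,0,0,-0.04,0,0,0,1,0,0,-0.09,0,0,0,1,0.031,-0.09,-0.13,0,0,0,1,0.031,-0.09,-0.13,0,0,0,1]

```text
time: 6.75
tool_pos: [0.4324, 0.3122, 0.1623]
tcp_rot: [-2.723, -1.567, -0.007]
wrist_force: [-0.0, 1.5, -0.1]
width: 0.998
grip_force: 0.0
```

```bash
python3 - <<'E'
from h import *
[read_camera('side') for _ in range(3)]; c=read_camera('wrist'); cv2.imwrite('pics/w4.png',c['color'])
s=readout.read_state(); print(s['tool_pos'],s['width'])
g=proj(c,(.4655,.3745,.008)); print(g, proj(c,(.4927,.2428,.026)))
e,a=blob(c['color'],g,"brass",50); p=ray(c,*e[0],.008); print(e,p); go(p[0],p[1],.013,-30)
E
```

```text
[0.43119278 0.31253184 0.1603254 ] 0.9977013513449186
(np.float64(315.0969154187276), np.float64(101.47416001365112)) (np.float64(423.07780440589954), np.float64(228.75674689466393))
((313.1441345214844, 99.56248474121094), (61.89305877685547, 64.33653259277344), 174.91372680664062) [0.46488229 0.37652602 0.008     ]
delta mm [ 72.   -2.8 147.5] turn z deg 0.2 cur yaw -29.8 rows>= 3.3 tilt [ 0.002  0.001 -1.   ]
```

View pics/w4.png

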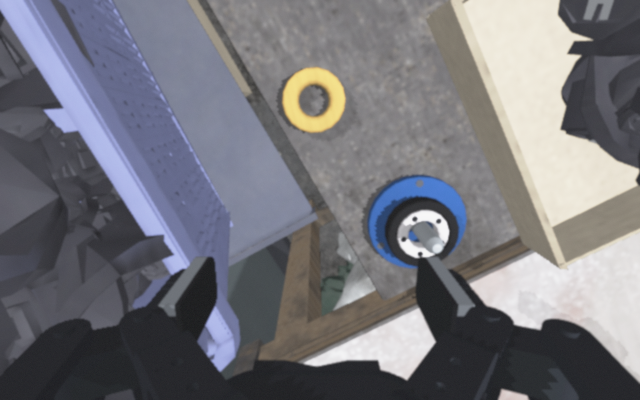

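The white wheel lies flat over the blue post, at about (423,232). The brass ring is at (313,100), near the bench edge, so I'll turn the jaws 45° to close along the edge. First I'll check joint 6.

```bash
python3 -c "
from h import *
print(readout.read_state()['q'])
go(.4649,.3765,.05,-75)"
```

```text
[ 5.80703848e-01  6.71891158e-02  2.00147431e+00 -5.41635467e-04
  1.07051725e+00  1.10120937e+00]
delta mm [ 72.   -2.7 110.5] turn z deg 45.2 cur yaw -29.8 rows>= 5.3 tilt [ 0.002  0.001 -1.   ]
```

Emit:
jog_arm:
  deltas: [0.04,-0.0025,0.02,0,0,9,1,0.072,-0.0025,0.05,0,0,45,1,0.072,-0.0025,0.08,0,0,45,1,0.072,-0.0025,0.1,0,0,45,1,0.072,-0.0025,0.1,0,0,45,1,0.072,-0.0025,0.1,0,0,45,1,0.072,-0.0025,0.1,0,0,45,1,0.072,-0.0025,0.1,0,0,45,1]

```text
time: 7.75
tool_pos: [0.4655, 0.3741, 0.0583]
tcp_rot: [3.114, 0.411, -0.002]
wrist_force: [0.4, -0.1, 1.0]
width: 1.0
grip_force: 0.0
```

```bash
python3 - <<'E'
from h import *
[read_camera('side') for _ in range(1)]; c=read_camera('wrist'); cv2.imwrite('pics/w5.png',c['color'])
s=readout.read_state(); print(s['tool_pos'],s['width'])
g=proj(c,(.4649,.3765,.01)); print(g)
e,a=blob(c['color'],g,"brass",80); p=ray(c,*e[0],.008); print(e,p); go(p[0],p[1],.013,-75)
E
```

```text
[0.46548111 0.37459977 0.05883378] 1.0000360853836778
(np.float64(310.5840910198971), np.float64(234.2579163107997))
((311.4469299316406, 232.20980834960938), (85.89617156982422, 88.23778533935547), 88.69669342041016) [0.46540324 0.37616533 0.008     ]
delta mm [ 0.3 -1.5 45.8] turn z deg 0.0 cur yaw -75.0 rows>= 0.9 tilt [-0. -0. -1.]
```

View pics/w5.png

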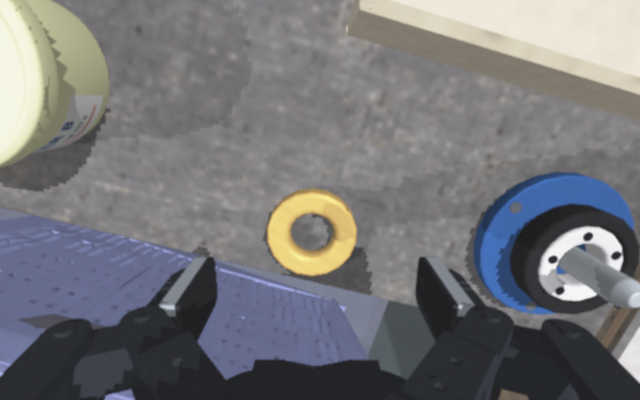

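Spacer at (311,232) with the fingers clear of the tub (left) and the stand (right). Lower and grip.

Emit:
jog_arm:
  deltas: [0.0005,-0.0015,0.03,0,0,0,1,0.0005,-0.0015,0.041,0,0,0,1,0.0005,-0.0015,0.041,0,0,0,1,0.0005,-0.0015,0.041,0,0,0,-1,0.0005,-0.0015,0.041,0,0,0,-1,0.0005,-0.0015,0.041,0,0,0,-1,0.0005,-0.0015,0.041,0,0,0,-1,0.0005,-0.0015,0.041,0,0,0,-1]

```text
time: 8.65
tool_pos: [0.4663, 0.3776, 0.0197]
tcp_rot: [-3.113, -0.411, -0.004]
wrist_force: [-0.9, -1.0, 6.2]
width: 0.516
grip_force: 41.0
```

```bash
python3 -c "
from h import *
s=readout.read_state();print(s['tool_pos'],s['wrist_force'],s['width'],s['grip_force'])
go(.4927,.2428,.12,-75)"
```

```text
[0.46626149 0.37755914 0.01968275] [-0.89104187 -0.98824869  6.18574004] 0.5160288329867307 40.955297872424126
delta mm [  -9.2  136.9 -100.5] turn z deg 0.0 cur yaw -75.0 rows>= 3.4 tilt [ 0.002  0.001 -1.   ]
```

Emit:
jog_arm:
  deltas: [0,0,-0.05,0,0,0,-1,0,0,-0.1,0,0,0,-1,-0.003,0.045,-0.12,0,0,0,-1,-0.006,0.09,-0.12,0,0,0,-1,-0.009,0.137,-0.12,0,0,0,-1,-0.009,0.137,-0.12,0,0,0,-1,-0.009,0.137,-0.12,0,0,0,-1,-0.009,0.137,-0.12,0,0,0,-1]

```text
time: 9.45
tool_pos: [0.492, 0.2428, 0.1381]
tcp_rot: [-3.114, -0.411, -0.0]
wrist_force: [0.5, -0.2, -0.4]
width: 0.52
grip_force: 41.3
```

```bash
python3 - <<'E'
from h import *
c=read_camera('wrist'); cv2.imwrite('pics/w6.png',c['color'])
s=readout.read_state(); z=s['tool_pos'][2]-.0197+.012
e,a=blob(c['color'],proj(c,(*s['tool_pos'][:2],z)),"brass",90); p=ray(c,*e[0],z-.003); print(e,p,s['tool_pos'],s['width'])
d=p[:2]-s['tool_pos'][:2]; print("ring off",d); go(.4927-d[0],.2428-d[1],.047,-75)
E
```

```text
((316.2572937011719, 266.7264709472656), (105.14054107666016, 108.4761734008789), 87.50323486328125) [0.49234913 0.24198818 0.12726545] [0.49192962 0.24315442 0.13796545] 0.5174246310588155
ring off [ 0.00041951 -0.00116624]
delta mm [ 0.5 -0.7 91. ] turn z deg 0.1 cur yaw -74.9 rows>= 1.8 tilt [-0.  0. -1.]
```

View pics/w6.png

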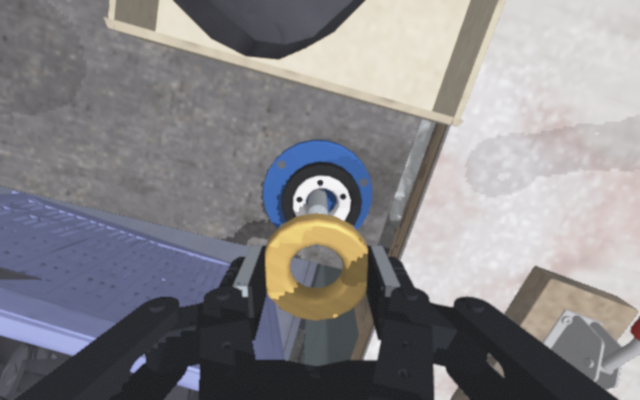

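The spacer is held level at (316,267), aligned in column with the post (317,205). Lower it, and release at the seat.

Emit:
jog_arm:
  deltas: [0.0005,-0.0005,0.03,0,0,0,-1,0.0005,-0.0005,0.06,0,0,0,-1,0.0005,-0.0005,0.08,0,0,0,-1,0.0005,-0.0005,0.091,0,0,0,-1,0.0005,-0.0005,0.091,0,0,0,-1,0.0005,-0.0005,0.091,0,0,0,1,0.0005,-0.0005,0.091,0,0,0,1,0.0005,-0.0005,0.091,0,0,0,1]

```text
time: 10.3
tool_pos: [0.4929, 0.2433, 0.0477]
tcp_rot: [-3.114, -0.412, -0.002]
wrist_force: [-0.0, -0.1, -0.2]
width: 0.989
grip_force: 0.0
```

```bash
python3 - <<'E'
from h import *
s=readout.read_state(); print(s['q'],s['wrist_force']); go(.61,-.168+.03,.18,-75)
E
```

```text
[4.13210427e-01 2.38476618e-01 2.04422954e+00 5.24055675e-05
 8.57594648e-01 1.72113443e+00] [-0.00345867 -0.05932692 -0.24318413]
delta mm [  14.2  398.6 -132.4] turn z deg 0.1 cur yaw -74.9 rows>= 8.4 tilt [ 0.001  0.001 -1.   ]
```

Emit:
jog_arm:
  deltas: [0,0,-0.05,0,0,0,1,0,0,-0.1,0,0,0,1,0,0.04,-0.13,0,0,0,1,-0.03,0.437,-0.13,0,0,0,1,-0.03,0.437,-0.13,0,0,0,1,-0.03,0.437,-0.13,0,0,0,1,-0.03,0.437,-0.13,0,0,0,1,-0.03,0.437,-0.13,0,0,0,1]

```text
time: 11.1
tool_pos: [0.5496, -0.0435, 0.1779]
tcp_rot: [3.114, 0.411, 0.003]
wrist_force: [1.3, 0.6, 1.4]
width: 0.997
grip_force: 0.0
```

```bash
python3 - <<'E'
from h import *
s=readout.read_state(); go(.577,-.187,.18,-75)
E
```

```text
delta mm [-10.7 145.7  -2.1] turn z deg 0.0 cur yaw -75.0 rows>= 2.9 tilt [ 0.002 -0.    -1.   ]
```

Emit:
jog_arm:
  deltas: [-0.01,0.135,0,0,0,0,1,-0.01,0.135,0,0,0,0,1,-0.01,0.135,0,0,0,0,1,-0.01,0.135,0,0,0,0,1,-0.01,0.135,0,0,0,0,1]

```text
time: 11.6
tool_pos: [0.5745, -0.1752, 0.1771]
tcp_rot: [-3.115, -0.407, -0.0]
wrist_force: [0.1, 0.1, -0.1]
width: 0.998
grip_force: 0.0
```

```bash
python3 - <<'E'
from h import *
read_camera('side'); c=read_camera('wrist'); cv2.imwrite('pics/w7.png',c['color'])
g=proj(c,(.6446,-.1683,.016)); print(g)
e,a=blob(c['color'],g,"orange",40); p=ray(c,*e[0],.016); print(e,p); go(p[0],p[1],.06,-75)
E
```

```text
(np.float64(330.48064064771296), np.float64(101.48550754048426))
((332.71600341796875, 108.50701904296875), (51.64058303833008, 53.36597442626953), 6.620885372161865) [ 0.639768   -0.17154726  0.016     ]
delta mm [ 63.8  15.2 116.9] turn z deg 0.1 cur yaw -74.9 rows>= 2.7 tilt [-0.     0.001 -1.   ]
```

View pics/w7.png

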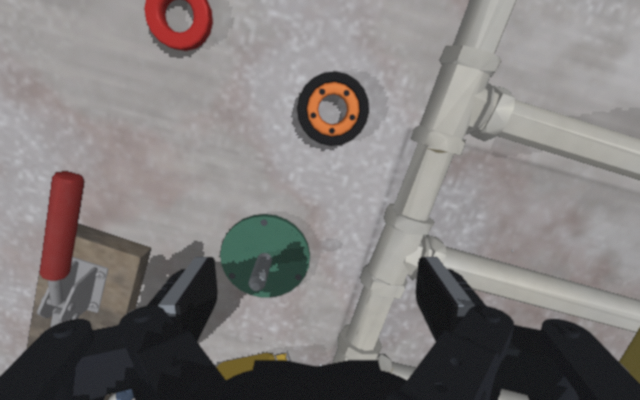

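Orange wheel at (333,108), pipe rail to its right, green post (262,272) below left. I'll turn the jaws −30° for more room from the rail, then descend and grip.

Emit:
jog_arm:
  deltas: [0.04,0.01,0.03,0,0,-8,1,0.064,0.0155,0.06,0,0,-30,1,0.064,0.0155,0.1,0,0,-30,1,0.064,0.0155,0.116,0,0,-30,1,0.064,0.0155,0.116,0,0,-30,1,0.064,0.0155,0.14,0,0,-30,1,0.064,0.0155,0.158,0,0,-30,1,0.064,0.0155,0.158,0,0,-30,1]

```text
time: 12.5
tool_pos: [0.6384, -0.1714, 0.017]
tcp_rot: [-2.9, -1.201, 0.005]
wrist_force: [-0.7, -0.0, -0.2]
width: 0.996
grip_force: 0.0
```

```bash
python3 - <<'E'
from h import *
c=read_camera('wrist'); s=readout.read_state(); print(s['tool_pos'],s['wrist_force'])
e,a=blob(c['color'],proj(c,(.6398,-.1715,.016)),"orange",75); p=ray(c,*e[0],.016); print(e,p); go(p[0],p[1],.018,-45)
E
```

```text
[ 0.63936909 -0.17190189  0.01828075] [ 0.21467455 -0.45619675  0.30612173]
((318.36297607421875, 266.6333312988281), (76.8658447265625, 100.31637573242188), 100.25605773925781) [ 0.64290255 -0.1688535   0.016     ]
delta mm [4.7 0.3 0.3] turn z deg 0.0 cur yaw -45.0 rows>= 0.1 tilt [-0.002  0.001 -1.   ]
```

Emit:
jog_arm:
  deltas: [0.002,0,0,0,0,0,-1,0.002,0,0,0,0,0,-1,0.002,0,0,0,0,0,-1,0.002,0,0,0,0,0,-1,0.002,0,0,0,0,0,-1,0.002,0,-0.05,0,0,0,-1,0.002,0,-0.1,0,0,0,-1,0.002,0,-0.16,0,0,0,-1]

```text
time: 13.35
tool_pos: [0.6416, -0.1714, 0.1708]
tcp_rot: [-2.902, -1.203, 0.0]
wrist_force: [2.1, -0.3, -0.9]
width: 0.642
grip_force: 42.8
```

```bash
python3 - <<'E'
from h import *
s=readout.read_state(); print(s['wrist_force'],s['width'],s['grip_force'],s['q'])
go(.4927,.2428,.17,-45)
E
```

```text
[ 2.0539284  -0.27655237 -0.87689602] 0.6424001240928469 42.76338620111346 [-2.98597813e-01  2.98671101e-01  1.70657187e+00 -2.43287113e-05
  1.13650874e+00  4.86596459e-01]
delta mm [ 187.7 -398.1    0.9] turn z deg 0.0 cur yaw -45.0 rows>= 8.8 tilt [-0.  0. -1.]
```

Emit:
jog_arm:
  deltas: [0.188,-0.398,0.007,0,0,0,-1,0.188,-0.398,0.007,0,0,0,-1,0.188,-0.398,0.007,0,0,0,-1,0.188,-0.398,0.007,0,0,0,-1,0.188,-0.398,0.007,0,0,0,-1,0.188,-0.398,0.007,0,0,0,-1,0.188,-0.398,0.007,0,0,0,-1,0.188,-0.398,0.007,0,0,0,-1]

```text
time: 14.15
tool_pos: [0.5061, 0.2067, 0.1637]
tcp_rot: [2.902, 1.202, 0.003]
wrist_force: [1.3, -0.1, -1.4]
width: 0.646
grip_force: 42.8
```

```bash
python3 - <<'E'
from h import *
[read_camera('side') for _ in range(2)]
go(.4927,.2428,.14,-45)
E
```

```text
delta mm [ 14.8 -31.4  23.5] turn z deg 0.4 cur yaw -44.6 rows>= 0.8 tilt [ 0.     0.003 -1.   ]
```

Emit:
jog_arm:
  deltas: [0.015,-0.031,0.01,0,0,0,-1,0.015,-0.031,0.023,0,0,0,-1,0.015,-0.031,0.023,0,0,0,-1,0.015,-0.031,0.023,0,0,0,-1]

```text
time: 14.65
tool_pos: [0.4955, 0.2365, 0.1395]
tcp_rot: [2.902, 1.202, -0.001]
wrist_force: [0.4, 0.6, -1.0]
width: 0.641
grip_force: 42.8
```

```bash
python3 - <<'E'
from h import *
read_camera('side'); c=read_camera('wrist'); cv2.imwrite('pics/w8.png',c['color'])
s=readout.read_state(); z=s['tool_pos'][2]-.018+.016
e,a=blob(c['color'],proj(c,(*s['tool_pos'][:2],z)),"orange",75); p=ray(c,*e[0],z); print(e,p,s['tool_pos'])
d=p[:2]-s['tool_pos'][:2]; print("off",d); go(.4927-d[0],.2428-d[1],.057); go(.4927,.2428,.057)
E
```

```text
((316.19378662109375, 273.8054504394531), (87.78492736816406, 96.36857604980469), 88.76002502441406) [0.49716126 0.23712113 0.13822002] [0.49621421 0.23663129 0.14022002]
off [0.00094705 0.00048984]
delta mm [ 0.8 -7.2 83.2] turn z deg 0 cur yaw -45.0 rows>= 1.7 tilt [ 0.001  0.    -1.   ]
delta mm [ 1.8 -6.9 83.2] turn z deg 0 cur yaw -45.0 rows>= 1.7 tilt [ 0.001  0.    -1.   ]
```

View pics/w8.png

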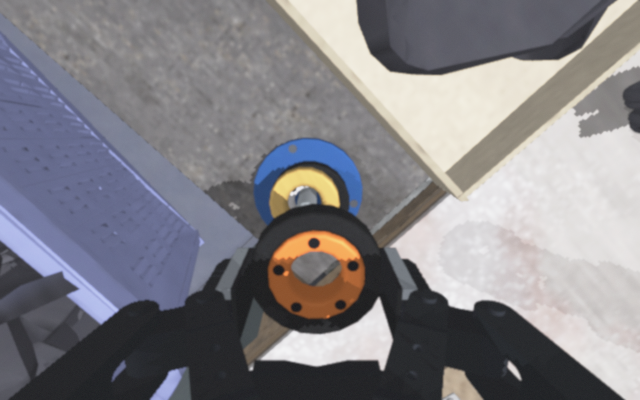

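Spacer (306,190) lies on the white wheel, and the orange wheel is held level at (316,272), about 7 mm right of the post. I'll correct that, lower and check before release.

Emit:
jog_arm:
  deltas: [0.001,-0.007,0,0,0,0,-1,0.001,-0.007,0,0,0,0,-1,0.001,-0.007,0.03,0,0,0,-1,0.001,-0.007,0.05,0,0,0,-1,0.001,-0.007,0.07,0,0,0,-1,0.001,-0.007,0.082,0,0,0,-1,0.001,-0.007,0.082,0,0,0,-1]

```text
time: 15.45
tool_pos: [0.4916, 0.2433, 0.0579]
tcp_rot: [-2.902, -1.203, -0.0]
wrist_force: [-0.2, -0.1, -0.7]
width: 0.646
grip_force: 49.6
```

```bash
python3 - <<'E'
from h import *
s=readout.read_state(); print(s['wrist_force'])
go(.492,.2423,.0575)
E
```

```text
[-0.20947082 -0.13397771 -0.65812704]
delta mm [-0.4  1.   0.4] turn z deg 0 cur yaw -45.0 rows>= 0.0 tilt [ 0.  0. -1.]
```

Emit:
jog_arm:
  deltas: [0,0,0,0,0,0,1,0,0,0,0,0,0,1,0,0,0,0,0,0,1,0,0,-0.05,0,0,0,1,0,0,-0.1,0,0,0,1,-0.137,0.327,-0.12,0,0,0,1,-0.137,0.327,-0.12,0,0,0,1,-0.137,0.327,-0.12,0,0,0,1]

```text
time: 16.25
tool_pos: [0.5489, 0.1037, 0.1675]
tcp_rot: [2.9, 1.205, 0.004]
wrist_force: [-0.4, 0.1, -0.9]
width: 1.0
grip_force: 0.0
```

```bash
python3 - <<'E'
from h import *
read_camera('side'); go(.626,-.0845,.17,-45)
E
```

```text
delta mm [-75.5 180.6  -0.8] turn z deg -0.1 cur yaw -45.1 rows>= 3.9 tilt [ 0.005 -0.005 -1.   ]
```

Emit:
jog_arm:
  deltas: [-0.075,0.18,0,0,0,0,1,-0.075,0.18,0,0,0,0,1,-0.075,0.18,0,0,0,0,1,-0.075,0.18,0,0,0,0,1,-0.075,0.18,0,0,0,0,1,-0.075,0.18,0,0,0,0,1]

```text
time: 16.9
tool_pos: [0.6223, -0.0765, 0.1659]
tcp_rot: [-2.903, -1.199, 0.0]
wrist_force: [0.3, 1.2, -0.7]
width: 1.002
grip_force: 0.0
```

```bash
python3 - <<'E'
from h import *
read_camera('side'); c=read_camera('wrist'); cv2.imwrite('pics/w9.png',c['color'])
g=proj(c,(.6755,-.035,.01)); print(g)
e,a=blob(c['color'],g,"red",48); p=ray(c,*e[0],.010); print(e,p); go(p[0],p[1],.06,-45)
E
```

```text
(np.float64(327.266183993168), np.float64(104.83398374081129))
((329.41253662109375, 104.87073516845703), (60.970149993896484, 62.667179107666016), 8.508153915405273) [ 0.67669089 -0.03623329  0.01      ]
delta mm [ 66.1  11.9 105.8] turn z deg 0.0 cur yaw -45.0 rows>= 2.5 tilt [-0.001  0.001 -1.   ]
```

View pics/w9.png

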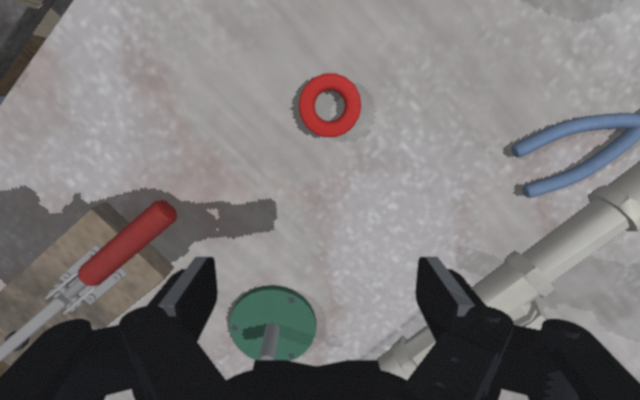

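Collar at (329,105) with free space all round. Descend over it and grip.

Emit:
jog_arm:
  deltas: [0.04,0.008,0.04,0,0,0,1,0.066,0.012,0.08,0,0,0,1,0.066,0.012,0.105,0,0,0,1,0.066,0.012,0.13,0,0,0,1,0.066,0.012,0.145,0,0,0,1,0.066,0.012,0.145,0,0,0,1,0.066,0.012,0.145,0,0,0,-1,0.066,0.012,0.145,0,0,0,-1]

```text
time: 17.8
tool_pos: [0.679, -0.0373, 0.0233]
tcp_rot: [2.901, 1.203, 0.005]
wrist_force: [-0.3, -0.5, 0.1]
width: 0.692
grip_force: 0.0
```

Emit:
jog_arm:
  deltas: [0,0,0,0,0,0,-1,0,0,0,0,0,0,-1,0,0,0,0,0,0,-1,0,0,0,0,0,0,-1]

```text
time: 18.2
tool_pos: [0.6791, -0.0376, 0.0241]
tcp_rot: [2.901, 1.202, 0.005]
wrist_force: [-1.6, 0.5, 5.6]
width: 0.518
grip_force: 39.9
```

```bash
python3 - <<'E'
from h import *
s=readout.read_state(); print(s['wrist_force'],s['q']); go(.492,.2425,.17)
E
```

```text
[-1.58760498  0.53892426  5.62303074] [-9.21078473e-02  4.76628023e-01  1.76243480e+00  4.64671820e-04
  8.98913929e-01  6.92948479e-01]
delta mm [  66.2 -330.  -146.6] turn z deg 0 cur yaw -45.0 rows>= 7.3 tilt [ 0.004  0.    -1.   ]
```

Emit:
jog_arm:
  deltas: [0,0,-0.05,0,0,0,-1,0,0,-0.1,0,0,0,-1,0,0,-0.145,0,0,0,-1,0.066,-0.33,-0.145,0,0,0,-1,0.066,-0.33,-0.145,0,0,0,-1,0.066,-0.33,-0.145,0,0,0,-1,0.066,-0.33,-0.145,0,0,0,-1,0.066,-0.33,-0.145,0,0,0,-1]

```text
time: 19.0
tool_pos: [0.5379, 0.1717, 0.1676]
tcp_rot: [2.903, 1.201, 0.004]
wrist_force: [0.0, 0.4, -0.7]
width: 0.518
grip_force: 40.9
```

```bash
python3 - <<'E'
from h import *
[read_camera('side') for _ in range(3)]; s=readout.read_state(); print(s['width'],s['grip_force'])
d=R.from_rotvec(s['tcp_rot']).apply([-.07,0,0]); go(.492+d[0],.2425+d[1],.16,-45)
E
```

```text
0.5173873557170641 40.93018309213221
delta mm [-52.4 -81.3   7.2] turn z deg 0.3 cur yaw -44.7 rows>= 1.9 tilt [ 0.002  0.001 -1.   ]
```

Emit:
jog_arm:
  deltas: [-0.052,-0.081,0.007,0,0,0,-1,-0.052,-0.081,0.007,0,0,0,-1,-0.052,-0.081,0.007,0,0,0,-1,-0.052,-0.081,0.007,0,0,0,-1,-0.052,-0.081,0.007,0,0,0,-1]

```text
time: 19.65
tool_pos: [0.4468, 0.1907, 0.1605]
tcp_rot: [2.902, 1.201, 0.005]
wrist_force: [-0.5, -0.6, -0.6]
width: 0.515
grip_force: 41.0
```

```bash
python3 - <<'E'
from h import *
[read_camera('side') for _ in range(2)]; c=read_camera('wrist'); cv2.imwrite('pics/w10.png',c['color'])
s=readout.read_state(); print(s['tool_pos'])
g=proj(c,(.492,.2425,.054)); print(g)
e,a=blob(c['color'],g,"orange",50); p=ray(c,*e[0],.054); print("orange",e,p)
im=c['color'].copy(); u,v=map(int,proj(c,(.492,.2425,.06))); print("post pred",u,v)
z=s['tool_pos'][2]-.024+.011
e,a=blob(c['color'],proj(c,(*s['tool_pos'][:2],z)),"red",80); p=ray(c,*e[0],z); d=p[:2]-s['tool_pos'][:2]; print("collar",e,d)
go(.492-d[0],.2425-d[1],.0795)
E
```

```text
[0.4465046  0.19071884 0.15995511]
(np.float64(307.91892286365413), np.float64(103.37532140833933))
orange ((307.60894775390625, 107.77010345458984), (64.67289733886719, 66.84410095214844), 174.93606567382812) [0.4898656  0.24068727 0.054     ]
post pred 307 103
collar ((315.9329833984375, 261.7236328125), (104.99302673339844, 105.69548797607422), 143.0850067138672) [0.00122611 0.00041907]
delta mm [67.5 -5.1 80.6] turn z deg 0 cur yaw -45.0 rows>= 2.1 tilt [ 0.002  0.    -1.   ]
```

View pics/w10.png

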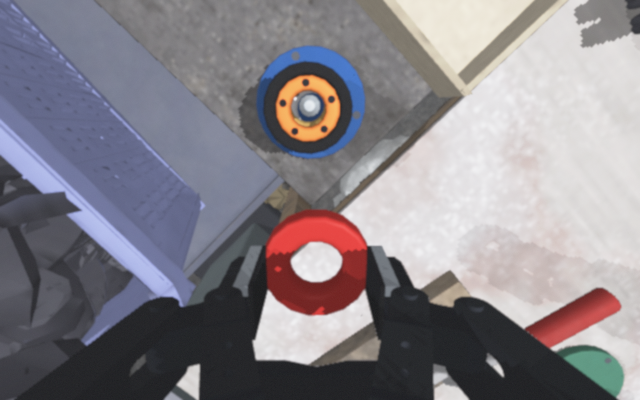

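The orange wheel lies flat at (308,108), with the post tip at (309,103) through it, and the collar is level at (316,262). Move over and lower.

Emit:
jog_arm:
  deltas: [0.04,-0.003,0,0,0,0,-1,0.067,-0.0045,0,0,0,0,-1,0.067,-0.0045,0.02,0,0,0,-1,0.067,-0.0045,0.04,0,0,0,-1,0.067,-0.0045,0.06,0,0,0,-1,0.067,-0.0045,0.074,0,0,0,-1,0.067,-0.0045,0.078,0,0,0,-1,0.067,-0.0045,0.078,0,0,0,-1]

```text
time: 20.6
tool_pos: [0.4888, 0.2412, 0.0805]
tcp_rot: [2.902, 1.202, -0.002]
wrist_force: [-0.4, -0.7, -1.0]
width: 0.518
grip_force: 41.0
```

```bash
python3 - <<'E'
from h import *
s=readout.read_state(); print(s['wrist_force']); go(.4908,.2421,.078)
E
```

```text
[-0.41840253 -0.69475189 -1.02795321]
delta mm [2.  0.8 2.5] turn z deg 0 cur yaw -45.0 rows>= 0.1 tilt [-0.001 -0.001 -1.   ]
```

Shift 2 mm, ease down until there's light contact.

Emit:
jog_arm:
  deltas: [0.002,0.001,0.001,0,0,0,-1,0.002,0.001,0.002,0,0,0,-1,0.002,0.001,0.003,0,0,0,-1,0.002,0.001,0.003,0,0,0,-1]

```text
time: 21.0
tool_pos: [0.4912, 0.2424, 0.0786]
tcp_rot: [-2.902, -1.203, -0.001]
wrist_force: [-0.4, -0.5, -0.8]
width: 0.512
grip_force: 41.0
```

Emit:
jog_arm:
  deltas: [0,0,0.001,0,0,0,-1,0,0,0.002,0,0,0,-1,0,0,0.002,0,0,0,-1]

```text
time: 21.3
tool_pos: [0.4914, 0.2425, 0.078]
tcp_rot: [2.902, 1.203, 0.001]
wrist_force: [-2.8, -1.5, 9.9]
width: 0.514
grip_force: 42.3
```

Emit:
jog_arm:
  deltas: [0,0,-0.001,0,0,0,-1,0,0,-0.001,0,0,0,1,0,0,-0.001,0,0,0,1,0,0,-0.001,0,0,0,1,0,0,-0.03,0,0,0,1,0,0,-0.08,0,0,0,1,-0.06,0,-0.1,0,0,0,1,-0.07,0,-0.1,0,0,0,1]

```text
time: 22.1
tool_pos: [0.4418, 0.1923, 0.1789]
tcp_rot: [2.901, 1.203, 0.006]
wrist_force: [0.4, 0.6, -0.5]
width: 0.999
grip_force: 0.0
```

```bash
python3 - <<'E'
from h import *
a=read_camera('side')['color'];a=read_camera('side')['color']; c=read_camera('wrist')['color']
x=cv2.resize(a[120:240,240:400],(640,480),interpolation=cv2.INTER_CUBIC); 
cv2.imwrite('pics/end.png',cv2.resize(np.vstack([cv2.resize(x,(640,480)),c]),(436,600)))
print(readout.read_state()['tool_pos'])
E
```

```text
[0.44101658 0.19217787 0.17647343]
```

View pics/end.png

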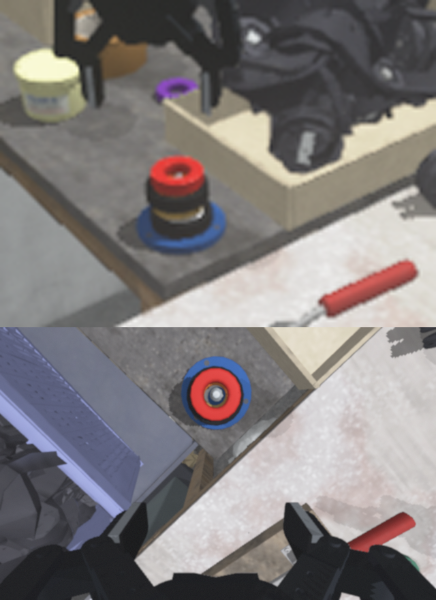

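The full stack is upright on the blue stand. The collar lies flat on top with the post tip showing in its bore at (216,394), and the robot is clear.

```bash
python3 -c "
from h import *
print(finish_job())"
```

```text
the job is handed in; nothing more can be done
None
```

The twin wheel is built on the blue stand in the order asked: white wheel, brass spacer, orange wheel, red collar. The last pictures showed the stack upright with the post through it. I left the green stand empty, didn't touch the tub or tape measure, and handed the job in at about 22 s.

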